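# Eject the ring tray and trap it with the other finger

### The job

On the clear unit whose tray holds the two rings, press the ejector key with one fingertip and trap the tray with the other finger as it springs out, before it is half-way out. Then let the key come up and let the tray follow your finger out until the rings are clear of the cover, without letting it run on to its end, and finish while still holding it there with the finger. Only touch and push: squeeze and pick up nothing, and leave the cap tray and everything else as they are.

Things in the scene. Friction and masses are not known exactly. Their poses are not given: they have to be found in the camera images.
- ring_unit: clear-plastic one-tray drawer unit fixed to the top. Origin: table level under the middle of its front opening; its x points into the unit (away from the robot), y to the unit's left, z up. Housing: x 0 to 112 mm, y -36 to 36 mm, 49 mm high with a clear cover. In front on its left a white toe 14 mm high (x -62 to 2, y 39 to 77 mm) carries the grey ejector key. Its tray holds the two black rings (38 and 23 mm across, one inside the other), seen through the cover.
- cap_unit: clear-plastic one-tray drawer unit fixed to the top. Origin: table level under the middle of its front opening; its x points into the unit (away from the robot), y to the unit's left, z up. Housing: x 0 to 112 mm, y -36 to 36 mm, 49 mm high with a clear cover. In front on its left a white toe 14 mm high (x -62 to 2, y 39 to 77 mm) carries the grey ejector key. The same in all but contents: its tray holds solid black lens caps, no rings. Leave it alone.
- ring_tray (a joint): how far the ring tray is out, m: 0 = shut and latched, 0.075 = end stop. It slides straight out along the unit's -x. When unlatched a damped spring drives it out by itself at about 0.1 m/s, pushing with 1 to 1.6 N all the way, so it reaches the end in under a second unless something stands in its way; a finger standing still in front of it stops it. Half-way out is 0.037; the rings are clear of the cover from 0.042; it counts as run away beyond 0.066.
- ring_tray_front (a point): middle of the top front edge of the ring tray's white front panel (66 mm wide, 6 mm thick, from 9 to 46 mm above the table, upright and flat); moves with the tray. Shut, it is at x -6, y 0, z 46 mm in the unit's frame
- ring_key (a joint): travel of the ring unit's ejector key, m: 0 = up, 0.007 = fully down. Spring: 1.3 N to start, 4.8 N fully down. Its latch nose (grey, in front of the panel's lower left corner, at most 12.5 mm high) lets the tray go about 4 mm down; the key springs up when released and need not be kept down
- ring_key_top (a point): centre of the flat top of the ring unit's ejector key (28 mm along the unit's x, 24 mm along its y; 28 mm above the table when up, 21 mm when fully down): 34 mm in front of the housing and 58 mm to the left of the tray's centre line, so that one finger can stand on the key while the other stands in front of the tray panel with its tip at the same height
- cap_tray (a joint): how far the cap tray is out, m; must stay shut at 0
- cap_key (a joint): travel of the cap unit's ejector key, m; must not be pressed
- blower: black silicone dust blower standing in the black dish on the right, 48 mm bulb with a thin nozzle, 80 mm tall; origin at its underside (bystander)
- uv_filter: glass UV filter ring lying in the black dish on the right, 52 mm across, 7 mm thick (bystander)
- filter_wrench: grey C-shaped filter wrench lying in the black dish on the right, about 75 mm long, 8 mm thick (bystander)
- rear_cap: black round rear lens cap, 62 mm across, 22 mm tall, standing on the top between the two units (bystander)
- lens_pen: black lens-cleaning pen lying on the top nearer the robot, 105 x 13 x 13 mm (bystander)
- lens: small loose lens standing upright to the left, 72 mm across, 63 mm tall (bystander)
- battery: grey camera battery lying behind, between the two units, 57 x 40 x 21 mm (bystander)
Not all that is in view belongs to the job. Leave any purple look-alike of the ring_unit alone.

How it is judged:
By the outcome, as a careful person would: the job done as asked, in the order asked, and still so for the second after the job is handed in, while the arm keeps its last pose, push and grip.
It also fails if it takes over 35 s, if anything falls off the work surface, if the arm or the gripper's body presses on something with over 40 N, if the wrist force passes 120 N, or if a joint passes its speed limit or range.

### The arm

A 7-joint arm with a two-finger parallel gripper is mounted at the origin on the work surface. World frame = base frame: x ahead of the robot, y to its left, z up, the work surface at z = 0. Lengths are in m, angles in rad, forces in N, time in s.
With the tool pointing down it reaches from about 0.425 to 0.8 m from the base axis. Payload 8.3 kg.
Tool frame: the origin (TCP) lies midway between the tips of the shut fingers; the grasp point (between the pads) lies 19 mm behind it (grip_point_offset is the distance from the TCP to the grasp point, in m); z points along the fingers, y is the line along which they close (so a half turn about z gives the same grasp; the last joint's range is limited). The gripper opens to 85 mm and grips with 20 to 120 N. Pads are 22 mm wide; open, the fingers measure 114 mm over their backs; the gripper's body (76 mm by 85 mm) begins 54 mm behind the grasp point. The pads swing forward as they close: fully open they stand 13 mm farther back than shut.
Start: joints at [-0.063, 0.383, 0.016, 1.37, -0.006, 1.388, -0.046], TCP at [0.625, 0, 0.231] pointing down, gripper open.
Joint ranges: [-2.95, 2.95], [-0.25, 2.06], [-1.52, 1.56], [0.18, 2.33], [-1.44, 4.58], [0.02, 2.06], [-3.01, 3.01]. Speed limits (rad/s): [2.39, 2.39, 3.01, 3.01, 3.14, 3.14, 3.14].

### API

Orientations are given as a unit quaternion [x, y, z, w].
In Python, from cell import observe, read_camera, finish_job, cut_out, landmark_of, grip_point_offset gives the robot as it stands. The module is installed in compiled form; this text tells all that it offers.
- The arm moves only by the tool servo_tool, never from a script. Its argument "series" is one flat list of numbers, 6 for each row, row after row: the shift along the world's x, y, z in m, then the turn, a rotation vector about the world's x, y, z in degrees. In form: [tx, ty, tz, ax, ay, az, tx, ty, tz, ax, ay, az, ...]. A call has 1 to 8 rows; each row shifts and turns the commanded pose from where the row before left it; what a row does not reach is not made up. A row lasts 1/10 s, in which the tool goes at most 50 mm and 8.59 degrees, less where a joint would pass 70% of its speed; a pose out of reach is approached as far as the arm can. A call with a gripper value outside its range is refused whole. "claw" is the finger opening in m, from 0 to 0.0854, set as the call begins (left out, the last holds). The fingers move at their own pace and stop on an object; "squeeze" is the grip in N (left out, the last holds). Time passes only in rows, so rows that do not move let the fingers close. It gives the time, the measured TCP pose, the force, the opening and the grip force at its end, in the units of the state.
- observe(): the state, without advancing time (a new reading comes with each control period).
- read_camera(name): name is "scene" or "side" or "wrist"; returns a dict with "img" (400x640x3 uint8, red, green, blue), "fx", "fy", "cx", "cy" (pixels), "dist_coeffs" ([k1, k2, p1, p2, k3] as OpenCV has them; the pictures are not rectified), "position" and "orientation" of the camera in the world; the wrist camera has in their place "mount" (4x4, takes a point from camera to tool coordinates, whose origin is the TCP and whose axes are the flange's). Camera axes: x right, y up, looking along -z (the intrinsics and any distortion apply to the point x, -y, -z); pixel columns grow to the right and rows downward; lengths in m; the calibration is good to about 2 mm. A picture is of the moment at which its call begins: read the wrist's pose just before it. There is no depth.
- finish_job(): hands the job in; it is judged then, once.
Trained networks look in a picture, given as the dict that the camera call returned (one of the last four; its "shot" number tells which), for a name from the list of things; names that differ only in an ending like _2 or _b are one class to them, and where a whole thing is asked for, a point or a joint stands for the part that bears it (a point fixed in the world has none). Each returns a list of dicts, best first, with "conf" (0 to 1); they miss things now and then, are a little off and sometimes report something else, mostly with a low value. They report only what shows in the picture. A call takes as long as a camera call. They do not tell look-alikes from the thing itself.
- cut_out(name, picture): "mask" (400x640 bool, what is visible of it) and "bbox" ([centre column, centre row, width, height] in pixels, round what is visible of it).
- landmark_of(name, picture): "location" ([column, row] in pixels: a listed point, or the origin of a listed thing).
The state is a dict: "clock": time; "q": joint angles; "qd": joint speeds; "effort": joint torques, N m; "position": TCP position; "tool_rot": TCP orientation; "force": force on the tool from outside, world axes, zero at the start; "torque": the same for the moment, N m; "grip_width": opening from 0.0 (shut) to 1.0 (fully open); "finger_force": force on a finger pad.
Only numpy, scipy, OpenCV 4.12 (cv2) and the standard library are available. Lean on these libraries where they do the work, as an engineer would, in place of code of your own. Each camera call takes 0.05 s, during which the arm holds its last target. There are 200 camera calls.

## Working session

There is one attempt and no reset: what is moved stays moved. The work goes in short steps, Python scripts to look and compute and a tool call to move; the robot and the scene stay as the last step left them, time stands still between calls to the robot, and variables do not carry over. Pictures are saved under pics/ and viewed, at most 10 in all, crops included, and the job is handed in when it is done.

Besides the shell and the picture viewer there is one more tool, called after ">>>" as name(argument=value, ...) on one line, values as JSON. servo_tool: Moves the arm, as the interface text tells. Its arguments: {"type":"object","properties":{"series":{"type":"array"},"claw":{"type":"number"},"squeeze":{"type":"number"}},"required":["series"]}

```bash
mkdir -p pics
cat > h.py <<'E'
import numpy as np, cv2
from scipy.spatial.transform import Rotation as R
from cell import *
def ray(cam,px,st=None):
    K=np.array([[cam['fx'],0,cam['cx']],[0,cam['fy'],cam['cy']],[0,0,1]])
    u=cv2.undistortPoints(np.array([[px]],float),K,np.array(cam['dist_coeffs'],float))[0,0]
    d=np.array([u[0],-u[1],-1.])
    if 'mount' in cam:
        M=np.array(cam['mount']);Rt=R.from_quat(st['tool_rot']).as_matrix()
        o=np.array(st['position'])+Rt@M[:3,3]; d=Rt@M[:3,:3]@d
    else:
        o=np.array(cam['position']); d=R.from_quat(cam['orientation']).apply(d)
    return o,d/np.linalg.norm(d)
def atz(r,z): return r[0]+r[1]*(z-r[0][2])/r[1][2]
def tri(rs):
    A=sum(np.eye(3)-np.outer(d,d) for o,d in rs); b=sum((np.eye(3)-np.outer(d,d))@o for o,d in rs)
    p=np.linalg.solve(A,b); return p,[round(float(np.linalg.norm(np.cross(p-o,d)))*1000,1) for o,d in rs]
E
python3 - <<'E'
from h import *
st=observe(); print(st)
hz={'ring_key_top':.028,'ring_tray_front':.046,'ring_unit':0,'cap_unit':0}
for n in ['scene','side','wrist']:
    c=read_camera(n); cv2.imwrite(f'pics/{n}0.png',c['img'][:,:,::-1])
    print(n,c.get('position'))
    for k,z in hz.items():
        for l in landmark_of(k,c): print(k,np.round(l['location'],1),round(l['conf'],2),np.round(atz(ray(c,l['location'],st),z),4))
E
```

```text
{'clock': 0.0, 'q': array([-0.06293736,  0.38423598,  0.01635142,  1.3711917 , -0.00622395,
        1.38816889, -0.0465325 ]), 'qd': array([-5.30385510e-04,  3.30862299e-04,  1.95240609e-04,  1.92415511e-04,
        2.27926521e-05, -1.36451323e-03,  5.78138792e-04]), 'effort': array([-4.50568632e-04, -6.27588844e+01,  8.43669288e-01, -3.71825659e+01,
        1.65239023e-02,  1.39937960e-02, -1.08329079e-04]), 'position': array([6.24492826e-01, 4.50922860e-05, 2.30263050e-01]), 'tool_rot': array([ 7.07069965e-01,  7.07142920e-01, -7.25913839e-04, -6.53881057e-04]), 'force': array([ 0.56458627,  0.18819783, -0.51659858]), 'torque': array([ 0.01626989, -0.04135808, -0.0226021 ]), 'finger_force': 0.0, 'grip_width': 0.9973247513501055}
scene [0.94388172 0.43908514 0.85706391]
ring_key_top [354.3 263.3] 0.74 [0.5655 0.1415 0.028 ]
ring_key_top [382.5 272.7] 0.7 [0.537  0.2015 0.028 ]
ring_key_top [487.2 232.4] 0.61 [0.2733 0.302  0.028 ]
ring_key_top [269.3 260.4] 0.31 [0.7015 0.0025 0.028 ]
ring_tray_front [456.5 222. ] 0.59 [0.3152 0.2377 0.046 ]
ring_tray_front [357.  262.7] 0.43 [0.5682 0.151  0.046 ]
ring_unit [449.8 233.2] 0.9 [0.3198 0.235  0.    ]
ring_unit [352.7 273.4] 0.59 [0.5746 0.1474 0.    ]
ring_unit [354.6 263.7] 0.47 [0.553  0.1327 0.    ]
cap_unit [264.1 206.7] 0.91 [ 0.602 -0.147  0.   ]
side [ 0.25339068 -0.7242319   0.76814569]
ring_key_top [299.2 163.4] 0.51 [0.534  0.2037 0.028 ]
ring_tray_front [316.4 165.6] 0.66 [0.5739 0.1532 0.046 ]
ring_tray_front [226.1 165.9] 0.59 [0.3104 0.2432 0.046 ]
ring_unit [230.3 178.2] 0.9 [0.3157 0.2373 0.    ]
ring_unit [316.3 178.2] 0.7 [0.5722 0.1481 0.    ]
cap_unit [361.1 241.9] 0.87 [ 0.5953 -0.1402  0.    ]
wrist None
ring_key_top [270.1 166.5] 0.4 [0.5576 0.0173 0.028 ]
ring_tray_front [273.7  47.1] 0.64 [0.571  0.1482 0.046 ]
ring_unit [282.3  60. ] 0.89 [0.5735 0.1452 0.    ]
cap_unit [309.7 270.9] 0.63 [ 0.6034 -0.1427 -0.    ]
```

View pics/scene0.png

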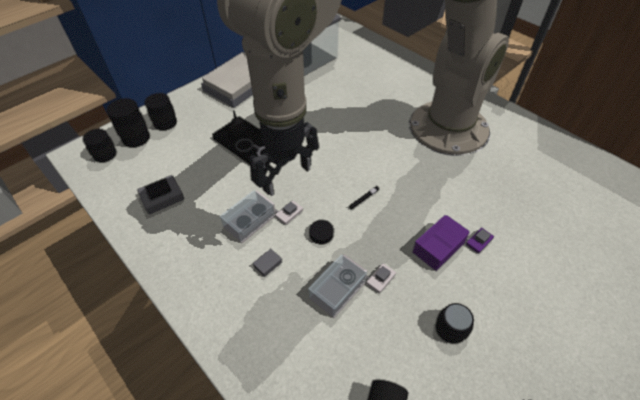

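View pics/wrist0.png

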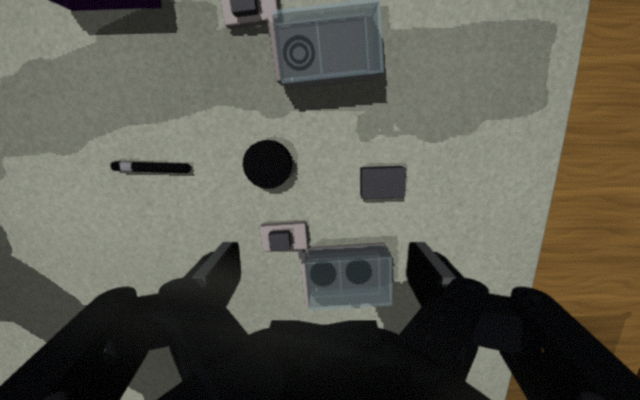

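View pics/side0.png

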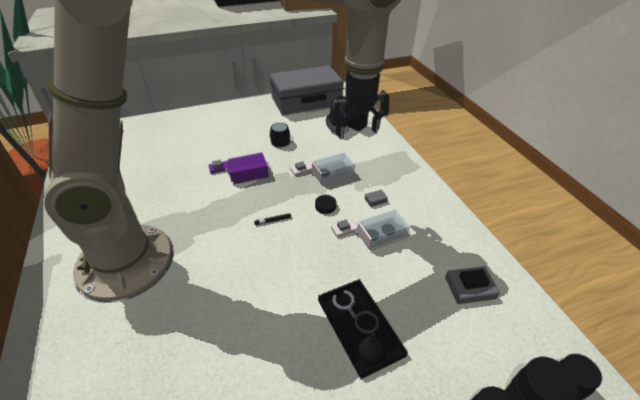

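The scene image shows the ring unit near pixel (338,285) with its key at (383,272). The cap unit is at (248,216), and the purple look-alike is at (442,242). The wrist image shows the rings at (298,52) with the key above at (245,8), and the side image shows the ring unit at (333,166). The unit origin is about (0.573, 0.148) with a yaw of about 4°. I'll move above it with the finger line along the unit's y, then measure more closely.

>>> servo_tool(series=[-0.01,0.021,0,0,0,-8.5,-0.01,0.021,0,0,0,-8.5,-0.01,0.021,0,0,0,-8.5,-0.01,0.021,0,0,0,-8.5,-0.01,0.021,0,0,0,-8.5,-0.01,0.021,0,0,0,-8.5,-0.01,0.021,0,0,0,-8.5,-0.01,0.021,0,0,0,-8.5], claw=0.046)

```text
clock: 1.55
position: [0.5445, 0.1689, 0.2314]
tool_rot: [0.982, 0.188, 0.0, -0.0]
force: [0.1, 0.3, -0.0]
grip_width: 0.541
finger_force: 0.0
```

>>> servo_tool(series=[0,0,0,0,0,-8.5,0,0,0,0,0,-8.5,0,0,0,0,0,0,0,0,0,0,0,0])

```text
clock: 1.95
position: [0.545, 0.168, 0.2313]
tool_rot: [0.999, 0.046, 0.0, -0.0]
force: [-0.6, -0.0, -1.0]
grip_width: 0.537
finger_force: 0.0
```

Run:
```python
from h import *
st=observe(); print(st['clock'],st['position'],R.from_quat(st['tool_rot']).as_matrix().round(3),st['grip_width'],st['force'])
names=['ring_key_top','ring_tray_front','ring_unit']
for n in ['scene','side','wrist']:
    c=read_camera(n); cv2.imwrite(f'pics/{n}1.png',c['img'][:,:,::-1])
    if n=='wrist':print(np.round(c['mount'],3))
    for k in names:
        for l in landmark_of(k,c): print(n,k,np.round(l['location'],1),round(l['conf'],2),np.round(atz(ray(c,l['location'],st),{'ring_key_top':.028,'ring_tray_front':.046,'ring_unit':0}[k]),4))
```

```text
1.95 [0.54498994 0.16801022 0.23131504] [[ 0.996  0.092  0.   ]
 [ 0.092 -0.996  0.   ]
 [ 0.    -0.    -1.   ]] 0.5369852549761212 [-0.63048389 -0.03022731 -1.00899045]
scene ring_key_top [381.9 272.3] 0.75 [0.5372 0.2    0.028 ]
scene ring_key_top [483.4 232.2] 0.5 [0.2794 0.2954 0.028 ]
scene ring_tray_front [456.6 222. ] 0.43 [0.315  0.2379 0.046 ]
scene ring_tray_front [361.8 195.4] 0.39 [0.4194 0.0257 0.046 ]
scene ring_unit [450.1 232.3] 0.9 [0.3171 0.2339 0.    ]
scene ring_unit [352.  273.8] 0.61 [0.5765 0.147  0.    ]
scene ring_unit [264.1 208.8] 0.59 [ 0.6063 -0.1416  0.    ]
scene ring_unit [318.6 235.2] 0.24 [0.5596 0.0158 0.    ]
side ring_key_top [216.9 159.3] 0.44 [0.2897 0.3118 0.028 ]
side ring_key_top [299.  163.4] 0.41 [0.5334 0.2039 0.028 ]
side ring_tray_front [313.1 165.7] 0.65 [0.5641 0.156  0.046 ]
side ring_tray_front [314.4 176.5] 0.42 [0.5504 0.1052 0.046 ]
side ring_tray_front [227.5 163.4] 0.41 [0.3167 0.2544 0.046 ]
side ring_tray_front [365.8 320.7] 0.38 [ 0.4939 -0.3761  0.046 ]
side ring_unit [315.1 176. ] 0.62 [0.5723 0.1597 0.    ]
side ring_unit [228.3 176.7] 0.59 [0.3111 0.2469 0.    ]
[[-0.001  0.966  0.258  0.065]
 [ 1.     0.001  0.001 -0.   ]
 [ 0.001  0.258 -0.966 -0.143]
 [ 0.     0.     0.     1.   ]]
wrist ring_key_top [296.1 185.3] 0.74 [0.5341 0.2025 0.028 ]
wrist ring_key_top [222.6 336.4] 0.67 [0.2936 0.2977 0.028 ]
wrist ring_tray_front [339.6 163. ] 0.79 [0.5695 0.1518 0.046 ]
wrist ring_unit [339.1 155.8] 0.89 [0.5734 0.1503 0.    ]
wrist ring_unit [264.6 314.7] 0.63 [0.3162 0.2409 0.    ]
```

View pics/wrist1.png

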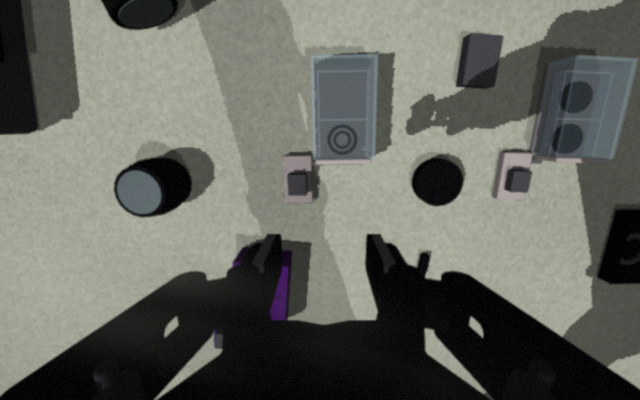

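The wrist image shows the ring unit at (345,108) with its front edge around row 160 and its key at (297,183). The fingertips are at (272,240) and (375,240). I'll get the yaw more exactly from an enlarged crop.

Run:
```python
import cv2
i=cv2.imread('pics/wrist1.png')[45:215,265:395]
i=cv2.convertScaleAbs(i,alpha=1.3)
cv2.imwrite('pics/crop1.png',cv2.resize(i,None,fx=3.5,fy=3.5,interpolation=cv2.INTER_CUBIC))
```

```text
(no output)
```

View pics/crop1.png

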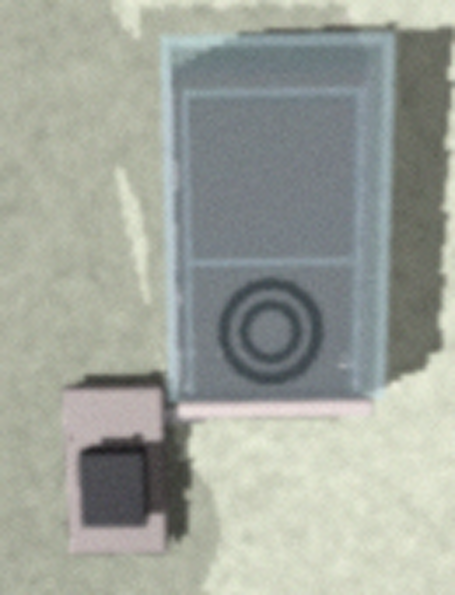

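The crop shows the cover corners at (162,36), (394,33), (383,397) and (168,400), the panel's front edge from (176,417) to (372,412), and the key top from (82,448) to (148,525).

Run:
```python
from h import *
st=observe(); c=read_camera('wrist')
P=lambda x,y,z: atz(ray(c,(265+x/3.5,45+y/3.5),st),z)
a=[P(162,36,.049),P(394,33,.049),P(383,397,.049),P(168,400,.049)]
pl,pr=P(176,417,.046),P(372,412,.046)
k=[P(82,453,.028),P(145,450,.028),P(148,525,.028),P(82,525,.028)]
t=[P(63,388,.014),P(164,386,.014),P(165,551,.014),P(69,551,.014)]
print(np.round(np.array(a+[pl,pr]+k+t)*1000,1))
ang=lambda v: np.degrees(np.arctan2(v[1],v[0]))
for n,q in (('cov',a),('key',k),('toe',t)): print(n,[round(ang(v),1) for v in (q[0]-q[3],q[1]-q[2])],[round(ang(v)-90,1) for v in (q[0]-q[1],q[3]-q[2])],np.mean(q,0))
print('panel',ang(pl-pr)-90,(pl+pr)/2,np.linalg.norm(pl-pr))
```

```text
[[682.  193.6  49. ]
 [689.1 123.1  49. ]
 [578.6 112.   49. ]
 [571.4 183.2  49. ]
 [565.6 180.1  46. ]
 [573.  114.5  46. ]
 [547.4 213.1  28. ]
 [550.4 190.6  28. ]
 [522.9 187.6  28. ]
 [520.8 211.6  28. ]
 [568.4 222.9  14. ]
 [572.3 186.   14. ]
 [509.7 180.9  14. ]
 [506.5 217.6  14. ]]
cov [np.float64(5.4), np.float64(5.7)] [np.float64(5.7), np.float64(5.8)] [0.63028786 0.15295964 0.049     ]
key [np.float64(3.1), np.float64(6.3)] [np.float64(7.7), np.float64(4.9)] [0.53537997 0.20072358 0.028     ]
toe [np.float64(5.0), np.float64(4.7)] [np.float64(6.0), np.float64(5.0)] [0.53922672 0.20185409 0.014     ]
panel 6.439261183899021 [0.56932289 0.14731176 0.046     ] 0.06605870233684744
```

The yaw is 5.6° and the origin about (0.575, 0.1475). The measured sizes match the text: cover 71 mm, panel 66 mm, key 24 × 27 mm. Descending now.

>>> servo_tool(series=[-0.002,0.002,-0.02,0,0,0.3,-0.0015,0.0025,-0.025,0,0,0,0,0,-0.025,0,0,0,0,0,-0.025,0,0,0,0,0,-0.025,0,0,0,0,0,-0.025,0,0,0,0,0,-0.025,0,0,0,0,0,0,0,0,0])

```text
clock: 3.4
position: [0.539, 0.1717, 0.0579]
tool_rot: [0.999, 0.046, -0.003, 0.001]
force: [-1.1, 0.3, 0.2]
grip_width: 0.538
finger_force: 0.0
```

Run:
```python
from h import *
st=observe(); print(st['clock'],st['position'],st['force'])
c=read_camera('wrist'); s=read_camera('side'); sc=read_camera('scene')
a=cv2.resize(c['img'][60:380,140:500],None,fx=1.1,fy=1.1)
b=cv2.resize(s['img'][110:190,270:370],(440,352),interpolation=cv2.INTER_CUBIC)
print(a.shape); cv2.imwrite('pics/w2.png',np.hstack([a,b])[:,:790,::-1])
for n,p in(('w',c),('s',s),('sc',sc)):
  for k in ['ring_key_top','ring_tray_front']:
    for l in landmark_of(k,p)[:2]: print(n,k,np.round(l['location'],1),round(l['conf'],2),np.round(atz(ray(p,l['location'],st),{'ring_key_top':.028,'ring_tray_front':.046}[k]),4))
```

```text
3.4 [0.53900951 0.17172878 0.0578887 ] [-1.09776164  0.32835655  0.19691511]
(352, 396, 3)
w ring_key_top [277.9 227.6] 0.86 [0.5363 0.2022 0.028 ]
w ring_tray_front [372.7 192.1] 0.86 [0.5699 0.1468 0.046 ]
w ring_tray_front [478.5 376.6] 0.62 [0.4425 0.052  0.046 ]
s ring_key_top [215.6 160.6] 0.57 [0.2847 0.3062 0.028 ]
s ring_key_top [299.8 163.9] 0.42 [0.535  0.2006 0.028 ]
s ring_tray_front [316.4 162.7] 0.6 [0.5789 0.167  0.046 ]
s ring_tray_front [227.9 166.7] 0.52 [0.315  0.2374 0.046 ]
sc ring_key_top [485.  233.3] 0.52 [0.2793 0.2998 0.028 ]
sc ring_key_top [351.9 273.7] 0.51 [0.5885 0.1562 0.028 ]
sc ring_tray_front [456.4 223.5] 0.42 [0.319  0.2402 0.046 ]
sc ring_tray_front [355.6 262.6] 0.4 [0.5703 0.1487 0.046 ]
```

View pics/w2.png

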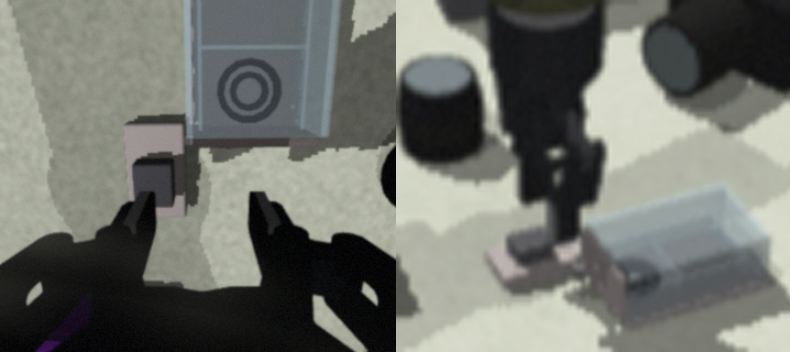

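The left fingertip is over the key at crop (145,195). The right one, at (258,195), is in front of the panel with a gap. The key and panel landmarks agree with the earlier fix. I'll go on down gently.

>>> servo_tool(series=[0.0025,0.0005,-0.008,0,0,0,0,0,-0.008,0,0,0,0,0,-0.006,0,0,0,0,0,0,0,0,0])

```text
clock: 4.25
position: [0.5429, 0.1727, 0.0376]
tool_rot: [0.999, 0.046, -0.001, 0.0]
force: [-0.2, -0.2, 0.5]
grip_width: 0.535
finger_force: 0.0
```

>>> servo_tool(series=[0,0,-0.003,0,0,0,0,0,-0.003,0,0,0,0,0,0,0,0,0])

```text
clock: 4.55
position: [0.5438, 0.173, 0.0329]
tool_rot: [0.999, 0.046, -0.0, 0.0]
force: [-0.2, -0.2, 0.1]
grip_width: 0.54
finger_force: 0.0
```

```bash
cat > l.py <<'E'
from h import *
import sys
st=observe(); print(st['clock'],st['position'].round(4),st['force'].round(2),st['torque'].round(3))
c=read_camera('wrist')
for k in ['ring_key_top','ring_tray_front']:
    for l in landmark_of(k,c)[:2]:
        p=atz(ray(c,l['location'],st),{'ring_key_top':.028,'ring_tray_front':.046}[k]); u=R.from_euler('z',-5.6,degrees=True).apply(p-[.5755,.1475,0])*1000
        print(k,np.round(l['location'],1),round(l['conf'],2),'unit',u.round(1))
if len(sys.argv)>1: cv2.imwrite(sys.argv[1],c['img'][60:380,140:500,::-1])
E
python3 l.py pics/w3.png
```

```text
4.55 [0.5438 0.173  0.0329] [-0.22 -0.21  0.08] [-0.036  0.005  0.02 ]
ring_key_top [275.7 253.6] 0.76 unit [-35.4  56.8  28. ]
ring_tray_front [379.  214.3] 0.93 unit [-6.   1.6 46. ]
```

>>> servo_tool(series=[-0.0005,0,-0.003,0,0,0,-0.0005,0,-0.002,0,0,0,0,0,0,0,0,0])

```text
clock: 5.0
position: [0.5426, 0.173, 0.0279]
tool_rot: [0.999, 0.046, -0.0, 0.0]
force: [-0.2, 0.9, 0.2]
grip_width: 0.538
finger_force: 0.0
```

>>> servo_tool(series=[0,0,-0.002,0,0,0,0,0,0,0,0,0])

```text
clock: 5.2
position: [0.5428, 0.173, 0.026]
tool_rot: [0.999, 0.046, -0.0, 0.0]
force: [-0.1, 0.5, -0.1]
grip_width: 0.541
finger_force: 0.0
```

```bash
python3 l.py pics/w4.png
```

```text
5.2 [0.5428 0.173  0.026 ] [-0.07  0.53 -0.06] [-0.021 -0.017  0.007]
ring_key_top [269.8 255. ] 0.88 unit [-33.8  58.9  28. ]
ring_tray_front [386.1 216.7] 0.63 unit [-5.9 -0.2 46. ]
```

View pics/w4.png

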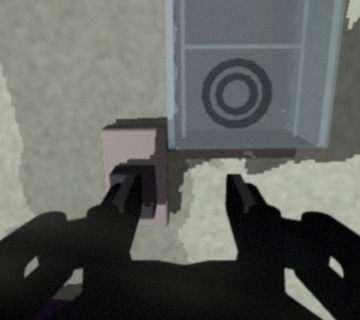

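The left finger is right above the key at (130,185) and the right finger stands before the panel at (237,185). There is no contact yet, and the panel is still shut.

>>> servo_tool(series=[0,0,-0.002,0,0,0,0,0,0,0,0,0])

```text
clock: 5.55
position: [0.5432, 0.1731, 0.0243]
tool_rot: [0.999, 0.046, 0.0, -0.0]
force: [0.0, -1.0, 1.8]
grip_width: 0.541
finger_force: 0.4
```

>>> servo_tool(series=[0,0,-0.002,0,0,0,0,0,0,0,0,0])

```text
clock: 5.75
position: [0.5432, 0.1732, 0.0223]
tool_rot: [0.999, 0.046, 0.0, -0.0]
force: [0.4, 0.7, 2.6]
grip_width: 0.538
finger_force: 1.4
```

>>> servo_tool(series=[0,0,-0.002,0,0,0,0,0,0,0,0,0])

```text
clock: 5.95
position: [0.5431, 0.1731, 0.0203]
tool_rot: [0.999, 0.046, 0.0, -0.0]
force: [-0.8, 0.6, 3.1]
grip_width: 0.535
finger_force: 2.6
```

```bash
python3 l.py
```

```text
5.95 [0.5431 0.1731 0.0203] [-0.82  0.63  3.05] [ 0.233 -0.091 -0.112]
ring_key_top [274.1 256.3] 0.72 unit [-31.5  55.5  28. ]
ring_tray_front [387.1 246.3] 0.59 unit [-18.  -0.  46.]
```

The tray was released and is trapped at about 12 mm out, against the right finger. Now I'll lift off the key.

>>> servo_tool(series=[0,0,0.003,0,0,0,0,0,0.003,0,0,0,0,0,0.004,0,0,0,0,0,0,0,0,0])

```text
clock: 6.5
position: [0.5426, 0.1729, 0.0304]
tool_rot: [0.999, 0.046, -0.0, 0.0]
force: [-1.4, -1.1, 1.0]
grip_width: 0.54
finger_force: 0.8
```

```bash
python3 l.py pics/w5.png
```

```text
6.5 [0.5426 0.1729 0.0304] [-1.44 -1.11  1.  ] [-0.076  0.31  -0.076]
ring_key_top [274.8 250.7] 0.6 unit [-33.6  56.7  28. ]
ring_tray_front [385.  236.8] 0.78 unit [-18.   -1.4  46. ]
```

View pics/w5.png

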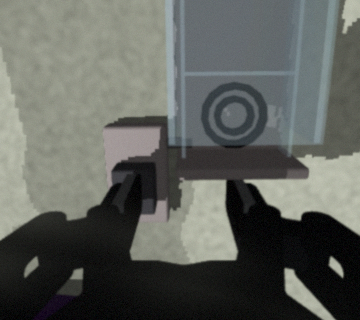

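The panel, at (240,165), rests on the right finger, and the key is free. I'll back off along the unit's -x, more slowly than the tray springs out.

>>> servo_tool(series=[-0.002,-0.0002,0,0,0,0,-0.004,-0.0004,0,0,0,0,-0.004,-0.0004,0,0,0,0,-0.004,-0.0004,0,0,0,0,-0.004,-0.0004,0,0,0,0,-0.004,-0.0004,0,0,0,0,-0.004,-0.0004,0,0,0,0,-0.004,-0.0004,0,0,0,0])

```text
clock: 7.45
position: [0.5126, 0.17, 0.0303]
tool_rot: [0.999, 0.046, 0.0, -0.0]
force: [-1.4, -0.2, 0.2]
grip_width: 0.543
finger_force: 0.4
```

```bash
python3 l.py
```

```text
7.45 [0.5126 0.17   0.0303] [-1.39 -0.22  0.25] [-0.145  0.167 -0.025]
ring_key_top [271.5 199.9] 0.7 unit [-33.7  57.   28. ]
ring_tray_front [382.4 238.4] 0.87 unit [-48.9  -0.   46. ]
```

>>> servo_tool(series=[-0.004,-0.0004,0,0,0,0,-0.004,-0.0004,0,0,0,0,-0.003,-0.0003,0,0,0,0,0,0,0,0,0,0,0,0,0,0,0,0,0,0,0,0,0,0])

```text
clock: 8.2
position: [0.502, 0.169, 0.0303]
tool_rot: [0.999, 0.046, 0.0, -0.0]
force: [-1.1, 0.0, 0.5]
grip_width: 0.541
finger_force: 0.6
```

```bash
python3 l.py pics/w6.png
```

```text
8.2 [0.502  0.169  0.0303] [-1.11  0.    0.52] [-0.081  0.235 -0.054]
ring_key_top [269.2 183. ] 0.66 unit [-35.   57.8  28. ]
ring_tray_front [383.6 237.6] 0.76 unit [-59.1  -0.6  46. ]
```

View pics/w6.png

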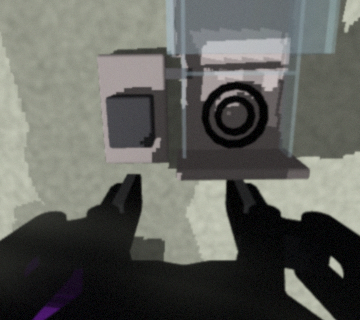

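The image shows the tray about 53 mm out. The rings, at (235,115), are clear of the cover edge at row 50. The key is up, and the panel rests on the right finger with a push of about 1.1 N. Handing in.

```bash
python3 -c "from cell import *; print(finish_job())"
```

```text
the job is handed in; nothing more can be done
None
```

The job is handed in: I pressed the ring unit's key and trapped the tray at about 12 mm out. With the key back up, I let the tray follow the finger to about 53 mm, where the rings are clear of the cover and the finger still holds it; I didn't re-check the cap unit and bystanders at the end.

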